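Eject a used pipette tip into the waste beaker

TASK

The pipette clamped at a slant under the desk lamp still carries its used tip. Stand the waste beaker upright under the tip's end and let go of it, then press the pipette's button past its light first stop and all the way down to the hard bottom stop, so that the tip is thrown off into the beaker, and let the button come right back up. Do not ram the button against its stop, touch the used tip with the gripper, bump the lamp or tip the beaker over, and leave the bottle, dishes and tip box where they are.

Things in the scene. Friction and masses are not known exactly. Their poses are not given: they have to be found in the camera images.
- stand: Fixed clamp stand with an ivory 5 ml pipette. Origin on the table at the rod's foot (rod 12 mm thick, 287 mm high; base plate 14 mm high, x -70 to 20, y -100 to 30 mm). The pipette lies in the plane y = 70 mm, leaning 40 deg from vertical, top towards -x (the robot): tip's end at (128.6, 70, 92) mm, button's top at (-77, 70, 337) mm. Clamp jaws 120 mm below the button's top, on the -y side.
- button_top (a point): Centre of the flat top of the pipette's violet button (22 mm across, 10 mm thick). z points out of it, up along the pipette's axis (40 deg from vertical); y is horizontal; press along -z. Moves with the button. The ivory handle (35 mm thick) begins 35 mm below it, with a finger rest on its underside, reaching 46 mm from the axis, 48 mm below the button's top.
- button (a joint): First, light stroke of the button in m: 0 is up, 0.012 is the soft first stop. Spring 1.5 N rising to 5 N.
- ejector (a joint): Second, firm stroke of the button in m, driving the grey ejector sleeve: 0 is up, 0.010 is the hard bottom stop. It starts only when the first stroke is used up and the push passes 9 N, and rises to 15 N (a little more while the tip comes off). The button travels 22 mm in all and springs back by itself.
- tip: Used violet pipette tip, 115 mm long, 18 mm across at its rim and 4 mm at its point, 15 g, clipped on the pipette's lower end by a springy ring. Origin at mid length, z along it towards its rim.
- tip_end (a point): The lower, pointed end of the tip; 92 mm above the table while the tip is on the pipette.
- beaker: Pale grey open waste beaker, 132 mm across and 68 mm high, wall 4 mm, floor 5 mm, about 0.2 kg, loose. Origin at the centre of its underside, z up; a loop handle stands out on its +y side, 14 mm thick along x, its top bar from 62 to 112 mm out, 47 to 61 mm above the table.
- beaker_handle (a point): Grip point in the middle of the top bar of the beaker's handle: 88 mm from the beaker's axis along its +y, 52 mm above its underside. Grip it across its 14 mm (beaker x); bar 14 mm deep, open below.
- lamp: Fixed white desk lamp, post 18 mm thick on a round foot (origin: centre of the foot's underside). A flat bar, 34 mm wide along x, 14 mm thick, underside 437 mm up, runs from the post along +y to y = 360 mm. It passes 100 mm above the button's top, 15 to 50 mm beyond it (+x), so a tool from straight above is blocked; one leaning like the pipette, from the robot's side, is clear.
- reagent: Amber bottle with black cap, 64 mm across, 130 mm high, loose. Origin at the centre of its underside. Leave alone.
- dishes: Stack of three clear dishes, 90 mm across, 45 mm high, loose. Origin at the centre of its underside. Leave alone.
- tipbox: Violet tip box with pale lid, 87 x 127 x 80 mm, loose. Origin at the centre of its underside. Leave alone.
There are look-alikes about, which are no part of the job. What is shaped like the beaker but orange or pink is not meant.

How it is judged:
On the way, in this order (a step that is already met when the one before it is completed fails the run):
1. the beaker stands upright and released under the end of the tip, the tip still on the pipette (horizontal distance between beaker and tip_end below 0.05 m and height (world z) of beaker below 0.004 m and angle between beaker's own z axis and vertical below 0.05 rad and linear speed of beaker below 0.01 m/s and contact force between the fingers and beaker below 0.1 N and distance of tip from where it was at the start of the episode below 0.006 m), for 0.2 s.
2. the button is pressed through both strokes to its hard bottom stop (value of joint button above 0.011 m and value of joint ejector above 0.009 m), for 0.1 s.
At the end, for the whole second after the job is handed in: the tip lies at rest in the beaker (its middle within 58 mm of the beaker's axis and lower than 80 mm above its underside), the beaker stands upright on the table, and both strokes of the button are back up (within 1.5 mm) (horizontal distance between tip and beaker below 0.058 m and z of tip in the frame of beaker below 0.08 m and linear speed of tip below 0.03 m/s and angle between beaker's own z axis and vertical below 0.05 rad and height (world z) of beaker below 0.004 m and linear speed of beaker below 0.01 m/s and value of joint each of button, ejector below 0.0015 m); the robot touches nothing.
It fails at once if the button or pipette is pushed with more than 60 N (contact force between the fingers and stand above 60 N).
It fails at once if the gripper touches the used tip (contact force between the fingers and tip above 0.5 N).
It fails at once if the lamp is bumped (contact force between any of the arm, the fingers and lamp above 4 N).
It fails at once if the beaker is tipped (angle between beaker's own z axis and vertical above 0.35 rad).
It fails at once if the bottle, the dishes or the tip box are moved (distance of any of reagent, dishes, tipbox from where it was at the start of the episode above 0.015 m).
It also fails if it takes over 56 s, if anything falls off the work surface, if the arm or the gripper's body presses on something with over 40 N, if the wrist force passes 120 N, or if a joint passes its speed limit or range.

ROBOT

A 6-joint arm with a two-finger parallel gripper is mounted at the origin on the work surface. World frame = base frame: x ahead of the robot, y to its left, z up, the work surface at z = 0. Lengths are in m, angles in rad, forces in N, time in s.
With the tool pointing down it reaches from about 0.35 to 0.975 m from the base axis. Payload 4.9 kg.
Tool frame: the origin (TCP) lies at the very end of the fingers, on their centre line; the grasp point (between the pads) lies 19 mm behind it; z points along the fingers, y is the line along which they close (so a half turn about z gives the same grasp; the last joint's range is limited). The gripper opens to 85 mm and grips with 20 to 120 N. Pads are 22 mm wide; open, the fingers measure 114 mm over their backs; the gripper's body (76 mm by 85 mm) begins 54 mm behind the grasp point. The pads swing forward as they close: fully open they stand 13 mm farther back than shut.
Start: joints at [-1.443, 0.053, 1.613, -0, 1.476, -0.119], TCP at [0.153, -0.606, 0.231] pointing down, gripper open.
Joint ranges: [-3.01, 3.01], [-1.01, 2.22], [0.06, 2.58], [-1.02, 4.17], [0.09, 2.62], [-3.14, 3.14]. Speed limits (rad/s): [2.57, 2.57, 3.14, 3.14, 3.14, 3.14].

INTERFACE

Orientations are given as a unit quaternion [w, x, y, z].
In Python, from plant import state, optics, ticket, nets gives the robot as it stands. The module is installed in compiled form; this text tells all that it offers.
- The arm moves only by the shell command python3 -m inch 'ROWS' [OPENING]. ROWS is JSON, a list of rows, each an object of numbers: "dx", "dy", "dz": the shift along the tool's x, y, z as a fraction of full scale; "rx", "ry", "rz": the turn, a rotation vector about the tool's x, y, z as a fraction of full scale. In form: [{"dx": .., "dy": .., "dz": .., "rx": .., "ry": .., "rz": ..}, ...]. A call has 1 to 5 rows; each row is the pose to reach, as a shift and turn from the pose commanded when the call began, along the tool's axes at that moment; what a row does not reach only later rows make up. Full scale, the value 1, is 0.8 m for a shift and 1.5 rad for a turn. A row lasts 1/10 s, in which the tool goes at most 50 mm and 8.59 degrees, less where a joint would pass 70% of its speed; a pose out of reach is approached as far as the arm can. A call with a number of a shift or a turn outside -1 to 1 is refused whole. A call with a gripper value outside its range is refused whole. OPENING is the opening, from -1 (shut) to 1 (fully open), set as the call begins (- or left out, the last holds). The fingers move at their own pace and stop on an object; the grip force is fixed at half the most. Time passes only in rows, so rows that repeat a pose let the fingers close. It gives the time, the measured TCP pose, the force, the opening and the grip force at its end, in the units of the state.
- state(): the state, without advancing time (a new reading comes with each control period).
- optics.grab_frame(name): name is "scene" or "top" or "wrist"; returns the picture (384x512x3 uint8, red, green, blue); there is no depth.
- optics.camera_info(name): a dict with "fx", "fy", "cx", "cy" (pixels), "k1" (the pictures are not rectified: a ray, as slopes to the right and down, at radius r is drawn at 1 + k1 r^2 times it, then the intrinsics apply), "R" (3x3) and "t" (3): a world point X has camera coordinates R X + t. Camera axes: x right, y down, z forward; pixel columns grow to the right and rows downward; lengths in m; the calibration is good to about 2 mm. A picture is of the moment at which its call begins: read the wrist's pose just before it. camera_info takes no time and is no camera call; for the wrist camera it gives the pose at the moment of the call.
- ticket.job_done(): hands the job in; it is judged then, once.
Trained networks look in the newest picture that a camera, given by its name, has taken for a name from the list of things; names that differ only in an ending like _2 or _b are one class to them, and where a whole thing is asked for, a point or a joint stands for the part that bears it (a point fixed in the world has none). Each returns a list of dicts, best first, with "confidence" (0 to 1); they miss things now and then, are a little off and sometimes report something else, mostly with a low value. They report only what shows in the picture. A call takes as long as a camera call. They do not tell look-alikes from the thing itself.
- nets.boxes_of(camera, name): "bbox" ([centre column, centre row, width, height] in pixels, round what is visible of it).
- nets.outline_of(camera, name): "pixels" (384x512 bool, what is visible of it) and "bbox" ([centre column, centre row, width, height] in pixels, round what is visible of it).
The state is a dict: "time": time; "joint_pos": joint angles; "joint_vel": joint speeds; "joint_efforts": joint torques, N m; "tool_pos": TCP position; "tool_rot": TCP orientation; "contact_force": force on the tool from outside, world axes, zero at the start; "ft_torque": the same for the moment, N m; "gripper_width": opening from 0.0 (shut) to 1.0 (fully open); "grasp_force": force on a finger pad.
Only numpy, scipy, OpenCV 4.12 (cv2) and the standard library are available. Lean on these libraries where they do the work, as an engineer would, in place of code of your own. Each camera call takes 0.05 s, during which the arm holds its last target. There are 200 camera calls.

## Working session

There is one attempt and no reset: what is moved stays moved. The work goes in short steps, Python scripts to look and compute and a shell command to move; the robot and the scene stay as the last step left them, time stands still between calls to the robot, and variables do not carry over. Pictures are saved under pics/ and viewed, at most 10 in all, crops included, and the job is handed in when it is done.

```bash
mkdir -p pics; cat > h.py <<'E'
import numpy as np, cv2
from scipy.spatial.transform import Rotation as Ro
from plant import state, optics, ticket, nets
def ray(ci,u,v):
    x=(u-ci['cx'])/ci['fx'];y=(v-ci['cy'])/ci['fy']
    rd=np.hypot(x,y);r=rd
    for _ in range(20): r=rd/(1+ci['k1']*r*r)
    s=r/rd if rd>0 else 1
    R=np.array(ci['R']);t=np.array(ci['t'])
    d=R.T@np.array([x*s,y*s,1.]);return -R.T@t,d/np.linalg.norm(d)
def onplane(ci,u,v,z):
    o,d=ray(ci,u,v);return o+d*(z-o[2])/d[2]
def proj(ci,X):
    c=np.array(ci['R'])@np.array(X)+np.array(ci['t']);x,y=c[0]/c[2],c[1]/c[2];k=1+ci['k1']*(x*x+y*y)
    return np.array([ci['fx']*x*k+ci['cx'],ci['fy']*y*k+ci['cy']])
def tri(rs):
    A=np.zeros((3,3));b=np.zeros(3)
    for o,d in rs:
        P=np.eye(3)-np.outer(d,d);A+=P;b+=P@o
    X=np.linalg.solve(A,b);return X,[np.linalg.norm((np.eye(3)-np.outer(d,d))@(X-o)) for o,d in rs]
def rot():
    w,x,y,z=state()['tool_rot'];return Ro.from_quat([x,y,z,w])
def plan(P,R=None):
    """rows units to TCP target P, rotation R (scipy)"""
    s=state();r0=rot();d=r0.inv().apply(np.array(P)-s['tool_pos'])/0.8
    rv=(r0.inv()*R).as_rotvec()/1.5 if R is not None else np.zeros(3)
    return d.round(4),rv.round(4)
E
python3 - <<'E'
from h import *
ims=[]
for c in ['scene','top']:
    im=optics.grab_frame(c);cv2.imwrite(f'pics/{c}0.png',im[:,:,::-1])
    ci=optics.camera_info(c);print(c,{k:np.round(v,3).tolist() for k,v in ci.items()})
    for n in ['beaker','stand','button_top','tip','lamp','reagent','dishes','tipbox','beaker_handle']:
        print(n,[(np.round(b['bbox']).tolist(),round(b['confidence'],2)) for b in nets.boxes_of(c,n)][:4])
print(state()['time'])
E
```

```text
scene {'fx': 492.748, 'fy': 492.748, 'cx': 252.249, 'cy': 187.268, 'k1': -0.075, 'R': [[0.526, 0.85, 0.019], [0.517, -0.303, -0.801], [-0.675, 0.431, -0.599]], 't': [-0.252, -0.121, 1.952]}
beaker [([336.0, 186.0, 43.0, 35.0], 0.96), ([315.0, 152.0, 40.0, 30.0], 0.94), ([174.0, 209.0, 46.0, 42.0], 0.86), ([280.0, 205.0, 37.0, 46.0], 0.57)]
stand [([198.0, 203.0, 68.0, 122.0], 0.88)]
button_top [([207.0, 149.0, 12.0, 10.0], 0.64)]
tip [([236.0, 225.0, 15.0, 32.0], 0.58), ([379.0, 218.0, 57.0, 40.0], 0.35)]
lamp [([142.0, 204.0, 149.0, 192.0], 0.95), ([234.0, 222.0, 16.0, 23.0], 0.36)]
reagent [([180.0, 296.0, 27.0, 45.0], 0.96)]
dishes [([343.0, 257.0, 31.0, 30.0], 0.61)]
tipbox [([378.0, 218.0, 52.0, 44.0], 0.66)]
beaker_handle [([176.0, 207.0, 57.0, 38.0], 0.88), ([315.0, 154.0, 44.0, 27.0], 0.86), ([334.0, 187.0, 42.0, 39.0], 0.85), ([284.0, 204.0, 39.0, 40.0], 0.71)]
top {'fx': 364.665, 'fy': 364.665, 'cx': 253.24, 'cy': 189.66, 'k1': -0.09, 'R': [[-0.017, -1.0, 0.01], [-0.997, 0.016, -0.076], [0.076, -0.012, -0.997]], 't': [-0.055, 0.506, 1.595]}
beaker [([143.0, 250.0, 41.0, 32.0], 0.97), ([206.0, 195.0, 37.0, 29.0], 0.85), ([160.0, 200.0, 34.0, 41.0], 0.58)]
stand [([289.0, 191.0, 37.0, 31.0], 0.71)]
button_top []
tip []
lamp [([328.0, 196.0, 118.0, 38.0], 0.9), ([207.0, 198.0, 35.0, 33.0], 0.56)]
reagent [([318.0, 151.0, 22.0, 15.0], 0.75), ([273.0, 188.0, 3.0, 31.0], 0.56)]
dishes [([203.0, 133.0, 21.0, 20.0], 0.84)]
tipbox [([156.0, 150.0, 34.0, 22.0], 0.97)]
beaker_handle [([142.0, 250.0, 40.0, 27.0], 0.88), ([160.0, 201.0, 32.0, 42.0], 0.85), ([286.0, 239.0, 37.0, 30.0], 0.68), ([208.0, 199.0, 34.0, 28.0], 0.57)]
1.0
```

View pics/scene0.png

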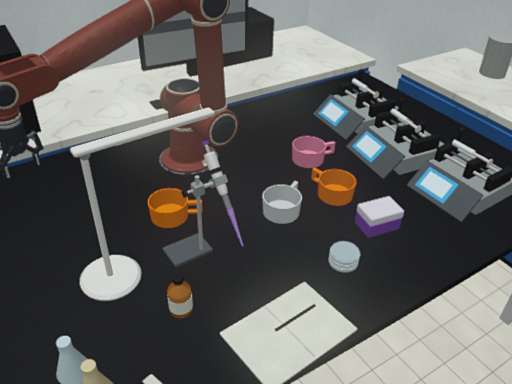

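View pics/top0.png

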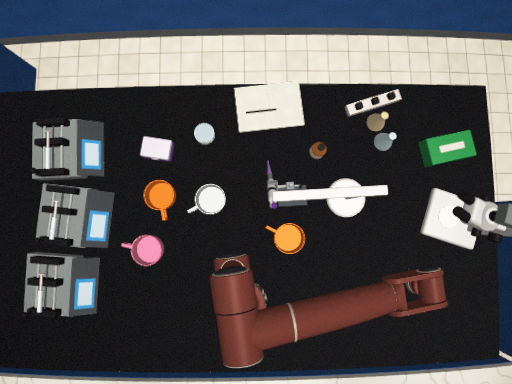

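```bash
python3 - <<'E'
from h import *
a=cv2.imread('pics/scene0.png')[130:260,185:315];b=cv2.imread('pics/top0.png')[150:225,180:300]
A=cv2.resize(a,None,fx=4.4,fy=4.4,interpolation=cv2.INTER_CUBIC)
A=cv2.resize(a,(390,390),interpolation=cv2.INTER_CUBIC);B=cv2.resize(b,(400,250),interpolation=cv2.INTER_CUBIC)
c=np.zeros((390,800,3),np.uint8);c[:,:390]=A;c[:250,395:795]=B
cv2.imwrite('pics/c0.png',c)
# violet & grey measurements
for n,box in [('scene',(195,138,250,255)),('top',(255,150,290,215))]:
    im=cv2.imread(f'pics/{n}0.png');h=cv2.cvtColor(im,cv2.COLOR_BGR2HSV)
    m=cv2.inRange(h,(125,70,50),(160,255,255));z=np.zeros_like(m);x0,y0,x1,y1=box;z[y0:y1,x0:x1]=m[y0:y1,x0:x1]
    k,l,s,cc=cv2.connectedComponentsWithStats(z)
    for i in range(1,k):
        if s[i,4]>4: 
            ys,xs=np.where(l==i);print(n,s[i],cc[i].round(1),'bottom',xs[ys==ys.max()].mean(),ys.max(),'top',xs[ys==ys.min()].mean(),ys.min())
E
```

```text
scene [201 140   8   6  31] [204.8 142.3] bottom 202.5 145 top 206.5 140
scene [226 207  18  40 201] [234.8 224.2] bottom 242.5 246 top 232.0 207
top [267 160   5  14  44] [268.3 167.3] bottom 267.0 173 top 267.5 160
top [271 203   7   6  32] [273.9 205.5] bottom 273.5 208 top 273.5 203
```

View pics/c0.png

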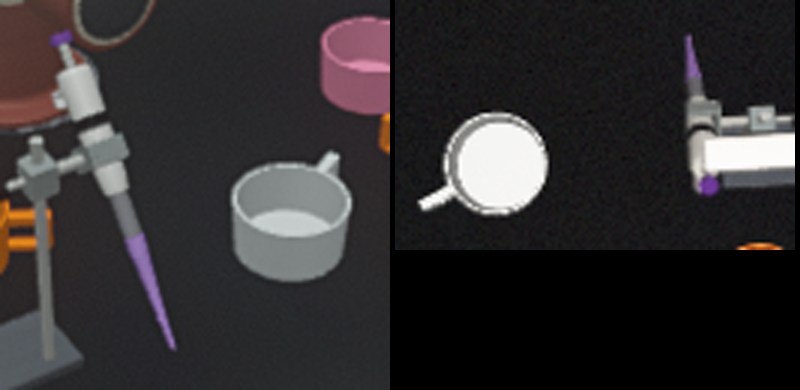

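```bash
python3 - <<'E'
from h import *
S=optics.camera_info('scene');T=optics.camera_info('top')
def t(n,a,b): 
    X,e=tri([ray(S,*a),ray(T,*b)]);print(n,X.round(4),np.round(e,4));return X
te=t('tip_end',(242.7,246.5),(267.3,160.2))
bt=t('button',(204.8,141.8),(273.7,205.5))
br=t('beaker rim c',(282.0,197.3),(210.6,198.9))
bh=t('handle end',(296,182.3),(188.6,211.3))
d=te-bt;print('yaw',np.degrees(np.arctan2(d[1],d[0])),'horiz',np.hypot(*d[:2]),'dz',d[2],'expect .2056 .245')
print('beaker c plane .068',onplane(T,210.6,198.9,.068),'handle end z.061',onplane(T,188.6,211.3,.061))
print(state()['tool_pos'],state()['tool_rot'])
for c,b,z in [('reagent',(318,151),.13),('dishes',(203,133),.04),('tipbox',(156,150),.08),('orange2',(289,238),.068),('orange1',(158,196),.068)]:print(c,onplane(T,*b,z).round(3))
E
```

```text
tip_end [ 0.625  -0.1248  0.0854] [0.0001 0.0001]
button [ 0.4226 -0.1318  0.3342] [0.0006 0.0006]
beaker rim c [0.4652 0.1229 0.0606] [0.0014 0.0014]
handle end [0.4134 0.2191 0.0547] [0.0013 0.0013]
yaw 1.9808723655585831 horiz 0.2024519209750267 dz -0.24887295740973864 expect .2056 .245
beaker c plane .068 [0.46409633 0.1209312  0.068     ] handle end z.061 [0.41254864 0.2169401  0.061     ]
[ 0.15267685 -0.60606188  0.23133052] [2.55726964e-05 9.92397442e-01 1.23074438e-01 1.83599512e-07]
reagent [ 0.654 -0.335  0.13 ]
dishes [0.759 0.156 0.04 ]
tipbox [0.679 0.355 0.08 ]
orange2 [ 0.292 -0.212  0.068]
orange1 [0.48  0.348 0.068]
```

```bash
cat >> h.py <<'E'
def down(adeg):
    a=np.radians(adeg);y=np.array([np.cos(a),np.sin(a),0]);z=np.array([0,0,-1.]);return Ro.from_matrix(np.c_[np.cross(y,z),y,z])
E
python3 - <<'E'
from h import *
print(plan([.33,-.09,.25],down(-15)),np.dot(down(-75.9).as_matrix().ravel(),rot().as_matrix().ravel()))
T=optics.camera_info('top');print(onplane(T,272,193,.451))
E
```

```text
(array([ 0.3725, -0.5714, -0.0234]), array([ 0.    ,  0.    , -0.7081])) 2.9999995307006766
[ 0.45975799 -0.11874396  0.451     ]
```

```bash
R='{"dx":0.3725,"dy":-0.5714,"dz":-0.0234,"rz":-0.708}'; python3 -m inch '[{"dx":0.3725,"dy":-0.5714,"dz":-0.0234,"rz":-0.708},{"dx":0.3725,"dy":-0.5714,"dz":-0.0234,"rz":-0.708},{"dx":0.3725,"dy":-0.5714,"dz":-0.0234,"rz":-0.708},{"dx":0.3725,"dy":-0.5714,"dz":-0.0234,"rz":-0.708},{"dx":0.3725,"dy":-0.5714,"dz":-0.0234,"rz":-0.708}]' 1; python3 -c "
from h import *
print(plan([.33,-.09,.25],down(-15)))"
```

```text
(array([ 0.3725, -0.5714, -0.0234]), array([ 0.    ,  0.    , -0.7081]))validation failed for argument at $[0]...
```

```bash
python3 -m inch '[{"dx":0.3725,"dy":-0.5714,"dz":-0.0234,"rx":0,"ry":0,"rz":-0.708},{"dx":0.3725,"dy":-0.5714,"dz":-0.0234,"rx":0,"ry":0,"rz":-0.708},{"dx":0.3725,"dy":-0.5714,"dz":-0.0234,"rx":0,"ry":0,"rz":-0.708},{"dx":0.3725,"dy":-0.5714,"dz":-0.0234,"rx":0,"ry":0,"rz":-0.708},{"dx":0.3725,"dy":-0.5714,"dz":-0.0234,"rx":0,"ry":0,"rz":-0.708}]' 1; python3 -c "
from h import *
print(plan([.33,-.09,.25],down(-15)))"
```

```text
time: 1.5
tool_pos: [0.2341, -0.368, 0.2399]
tool_rot: [0.0, 0.877, 0.48, 0.0]
contact_force: [1.2, 0.7, 0.8]
gripper_width: 1.0
grasp_force: 0.0
(array([ 0.3573, -0.0861, -0.0126]), array([ 0.0003,  0.    , -0.2045]))
```

```bash
python3 -m inch '[{"dx":0.3573,"dy":-0.0861,"dz":-0.0126,"rx":0,"ry":0,"rz":-0.2045},{"dx":0.3573,"dy":-0.0861,"dz":-0.0126,"rx":0,"ry":0,"rz":-0.2045},{"dx":0.3573,"dy":-0.0861,"dz":-0.0126,"rx":0,"ry":0,"rz":-0.2045},{"dx":0.3573,"dy":-0.0861,"dz":-0.0126,"rx":0,"ry":0,"rz":-0.2045},{"dx":0.3573,"dy":-0.0861,"dz":-0.0126,"rx":0,"ry":0,"rz":-0.2045}]'; python3 -c "
from h import *
print(plan([.40,.15,.25],down(28)))"
```

```text
time: 2.0
tool_pos: [0.3168, -0.1323, 0.2488]
tool_rot: [0.001, 0.795, 0.606, 0.0]
contact_force: [0.6, -0.3, -0.2]
gripper_width: 0.997
grasp_force: 0.0
(array([ 0.3678,  0.0068, -0.0016]), array([ 0.0011,  0.0008, -0.5047]))
```

```bash
python3 -m inch '[{"dx":0.3678,"dy":0.0068,"dz":-0.0016,"rx":0,"ry":0,"rz":-0.5047},{"dx":0.3678,"dy":0.0068,"dz":-0.0016,"rx":0,"ry":0,"rz":-0.5047},{"dx":0.3678,"dy":0.0068,"dz":-0.0016,"rx":0,"ry":0,"rz":-0.5047},{"dx":0.3678,"dy":0.0068,"dz":-0.0016,"rx":0,"ry":0,"rz":-0.5047},{"dx":0.3678,"dy":0.0068,"dz":-0.0016,"rx":0,"ry":0,"rz":-0.5047}]'; python3 - <<'E'
from h import *
print(plan([.40,.16,.22],down(28)))
W=optics.camera_info('wrist');im=optics.grab_frame('wrist');cv2.imwrite('pics/w1.png',im[:,:,::-1])
for X in [[.464,.121,.068],[.4225,.1985,.061],[.413,.217,.061]]: print(proj(W,X))
E
```

```text
time: 2.5
tool_pos: [0.3872, 0.1082, 0.2501]
tool_rot: [0.001, 0.515, 0.857, 0.0]
contact_force: [0.5, -2.1, 0.2]
gripper_width: 0.999
grasp_force: 0.0
(array([0.0496, 0.0445, 0.0376]), array([0.0012, 0.0007, 0.0007]))
[312.33728167 189.1669758 ]
[316.01376387 116.51050986]
[317.52759413  97.99564455]
```

View pics/w1.png

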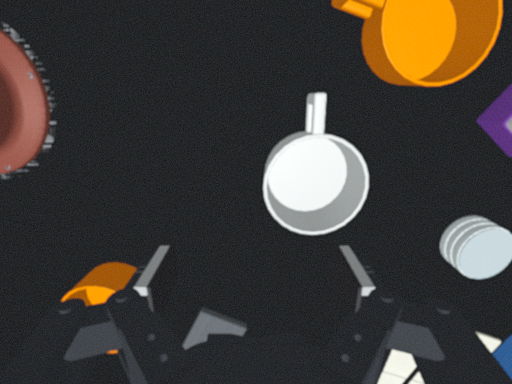

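```bash
cat > meas.py <<'E'
from h import *
W=optics.camera_info('wrist');im=optics.grab_frame('wrist');W2=optics.camera_info('wrist')
print('drift',np.linalg.norm(np.array(W['t'])-W2['t']))
g=cv2.cvtColor(im,cv2.COLOR_RGB2HSV);m=((g[:,:,1]<60)&(g[:,:,2]>110)).astype(np.uint8)
k,l,s,c=cv2.connectedComponentsWithStats(m)
import json
c0=proj(W,[.464,.121,.068]);
i=min([i for i in range(1,k) if s[i,4]>2000],key=lambda i:np.hypot(*(c[i]-c0)));M=(l==i).astype(np.uint8)
r=s[i];print('stats',r)
# handle: opening removes the bar
cnt=max(cv2.findContours(M,cv2.RETR_EXTERNAL,cv2.CHAIN_APPROX_NONE)[0],key=cv2.contourArea);F=cv2.drawContours(np.zeros_like(M),[cnt],-1,1,-1)
body=cv2.morphologyEx(F,cv2.MORPH_OPEN,cv2.getStructuringElement(cv2.MORPH_ELLIPSE,(45,45)))
H=F&~cv2.dilate(body,np.ones((5,5),np.uint8))
k,l,s,c=cv2.connectedComponentsWithStats(H);j=1+np.argmax(s[1:,4]);ys,xs=np.where(l==j)
P=np.array([onplane(W,x,y,.061)[:2] for x,y in zip(xs,ys)])
hc=P.mean(0);u,sv,vt=np.linalg.svd(P-hc);d=vt[0]
ctr=max(cv2.findContours(body,0,1)[0],key=cv2.contourArea);(x,y),rad=cv2.minEnclosingCircle(ctr);e=cv2.fitEllipse(ctr)
B=onplane(W,x,y,.066)[:2]
d=d*np.sign(d@(hc-B));q=(P-B)@d
print('body px',x,y,rad,'handle px',c[j],'B',B,'hc',hc,'dir deg',np.degrees(np.arctan2(d[1],d[0])),'dir from B',np.degrees(np.arctan2(*(hc-B)[::-1])),'handle range',q.min(),q.max(),'width',np.ptp(np.percentile((P-hc)@vt[1],[3,97])))
np.save(f'pics/ray_{state()["time"]:.2f}.npy',np.array([*ray(W,*c[j]),*ray(W,x,y)]))
E
python3 meas.py; python3 -c "
from h import *
print(plan([.44,.165,.20],down(29)))"
```

```text
drift 0.0027272288375821377
stats [ 259   99  106  142 9471]
body px 311.0433044433594 188.43389892578125 53.97488784790039 handle px [312.98828697 116.68374817] B [0.46262118 0.12940895] hc [0.4185178 0.2046479] dir deg 117.5062632709666 dir from B 120.37787324148077 handle range 0.06611008445790599 0.1073339789724176 width 0.021661696725724836
(array([0.0277, 0.0904, 0.062 ]), array([ 0.0002, -0.0012, -0.0073]))
```

```bash
python3 -m inch '[{"dx":0.0277,"dy":0.0904,"dz":0.062,"rx":0,"ry":0,"rz":-0.007},{"dx":0.0277,"dy":0.0904,"dz":0.062,"rx":0,"ry":0,"rz":-0.007},{"dx":0.0277,"dy":0.0904,"dz":0.062,"rx":0,"ry":0,"rz":-0.007},{"dx":0.0277,"dy":0.0904,"dz":0.062,"rx":0,"ry":0,"rz":-0.007}]'; python3 meas.py;python3 - <<'E'
from h import *
import glob
f=[np.load(x) for x in sorted(glob.glob('pics/ray_*'))]
print(tri([(a[0],a[1]) for a in f]),tri([(a[2],a[3]) for a in f]))
E
```

```text
time: 3.0
tool_pos: [0.4404, 0.1586, 0.199]
tool_rot: [-0.001, 0.513, 0.858, -0.001]
contact_force: [-0.7, 0.4, 0.4]
gripper_width: 1.001
grasp_force: 0.0
drift 0.0008255732374182652
stats [  200   111   122   160 11789]
body px 260.5 212.14285278320312 61.14500045776367 handle px [260.48178808 130.23013245] B [0.46298729 0.13129332] hc [0.42106553 0.20803165] dir deg 118.96971391767345 dir from B 118.64755668375263 handle range 0.06841738256183015 0.10636705145169237 width 0.01516199765611226
(array([0.42271672, 0.20611168, 0.04009974]), [np.float64(0.00034007205726022577), np.float64(0.00034007205726029695)]) (array([0.46499271, 0.1282809 , 0.05839565]), [np.float64(0.00035512920158860164), np.float64(0.0003551292015885941)])
```

```bash
python3 -c "
from h import *
print(plan([.422,.204,.13],down(28.8)))"
```

```text
(array([0.0614, 0.0062, 0.0878]), array([-0.0002,  0.0002, -0.0069]))
```

```bash
python3 -m inch '[{"dx":0.0614,"dy":0.0062,"dz":0.0878,"rx":0,"ry":0,"rz":-0.007},{"dx":0.0614,"dy":0.0062,"dz":0.0878,"rx":0,"ry":0,"rz":-0.007},{"dx":0.0614,"dy":0.0062,"dz":0.0878,"rx":0,"ry":0,"rz":-0.007},{"dx":0.0614,"dy":0.0062,"dz":0.0878,"rx":0,"ry":0,"rz":-0.007}]'; python3 meas.py;python3 - <<'E'
from h import *
import glob
f=[np.load(x) for x in sorted(glob.glob('pics/ray_*'))][1:]
print(tri([(a[0],a[1]) for a in f]),tri([(a[2],a[3]) for a in f]))
im=optics.grab_frame('wrist');cv2.imwrite('pics/w2.png',im[:,:,::-1]);print(plan([.422,.204,.033],down(28.8)))
E
```

```text
time: 3.45
tool_pos: [0.4224, 0.204, 0.1312]
tool_rot: [0.001, 0.509, 0.861, 0.001]
contact_force: [-0.3, 0.1, 0.1]
gripper_width: 0.998
grasp_force: 0.0
drift 0.0012212377892360264
stats [  183   166   144   173 15422]
body px 254.19125366210938 280.3922424316406 74.39674377441406 handle px [254.85233918 185.72807018] B [0.45806448 0.14002846] hc [0.4157775 0.2178687] dir deg 118.92938475760613 dir from B 118.51317229749823 handle range 0.0726453927069855 0.10524086898167591 width 0.014026672116912994
(array([0.42444126, 0.20350487, 0.00824467]), [np.float64(0.00031840114788594405), np.float64(0.00031840114788590535)]) (array([0.46959224, 0.11996692, 0.03533735]), [np.float64(0.00029151633186534154), np.float64(0.0002915163318653002)])
(array([ 0.0011, -0.0027,  0.1246]), array([ 0.0033,  0.001 , -0.0002]))
```

View pics/w2.png

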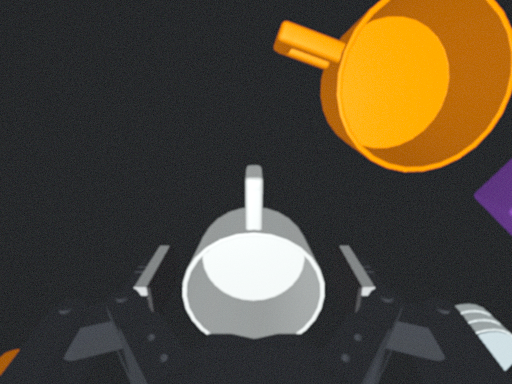

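```bash
python3 - <<'E'
from h import *
W=optics.camera_info('wrist')
e=onplane(W,254.5,179,.061)[:2];print('bar end',e)
for p in [(183,290),(325,290),(254,232)]: print(onplane(W,*p,.068))
d=np.array([np.cos(np.radians(118.8)),np.sin(np.radians(118.8))]);g=e-.024*d;print('grip',g,'B',e-.112*d)
print(plan([*g,.034],down(28.8)))
E
```

```text
bar end [0.41457589 0.2227298 ]
[0.40706853 0.09967879 0.068     ]
[0.52224917 0.16227806 0.068     ]
[0.43567434 0.18342536 0.068     ]
grip [0.42613797 0.20169844] B [0.4685323  0.12458345]
(array([-0.0039,  0.0004,  0.1233]), array([ 0.0033,  0.001 , -0.0002]))
```

```bash
python3 -m inch '[{"dx":-0.0035,"dy":0,"dz":0.04,"rx":0,"ry":0,"rz":0},{"dx":-0.0035,"dy":0,"dz":0.08,"rx":0,"ry":0,"rz":0},{"dx":-0.0035,"dy":0,"dz":0.11,"rx":0,"ry":0,"rz":0},{"dx":-0.0035,"dy":0,"dz":0.123,"rx":0,"ry":0,"rz":0},{"dx":-0.0035,"dy":0,"dz":0.123,"rx":0,"ry":0,"rz":0}]'; python3 -m inch '[{"dx":0,"dy":0,"dz":0,"rx":0,"ry":0,"rz":0},{"dx":0,"dy":0,"dz":0,"rx":0,"ry":0,"rz":0},{"dx":0,"dy":0,"dz":0,"rx":0,"ry":0,"rz":0},{"dx":0,"dy":0,"dz":0,"rx":0,"ry":0,"rz":0},{"dx":0,"dy":0,"dz":0,"rx":0,"ry":0,"rz":0}]' -1
```

```text
time: 4.05
tool_pos: [0.4236, 0.2016, 0.0314]
tool_rot: [-0.0, 0.509, 0.861, -0.0]
contact_force: [-0.4, -0.0, -0.4]
gripper_width: 0.998
grasp_force: 0.0
time: 4.55
tool_pos: [0.4236, 0.2025, 0.0318]
tool_rot: [0.0, 0.509, 0.861, 0.0]
contact_force: [-4.8, 5.2, 7.9]
gripper_width: 0.152
grasp_force: 61.6
```

```bash
python3 -m inch '[{"dx":0,"dy":0,"dz":-0.005,"rx":0,"ry":0,"rz":0},{"dx":0,"dy":0,"dz":-0.012,"rx":0,"ry":0,"rz":0},{"dx":0,"dy":0,"dz":-0.012,"rx":0,"ry":0,"rz":0},{"dx":0,"dy":0,"dz":-0.012,"rx":0,"ry":0,"rz":0}]';python3 - <<'E'
from h import *
print(plan([.612,-.029,state()['tool_pos'][2]],down(0)))
E
```

```text
time: 4.95
tool_pos: [0.4233, 0.2022, 0.041]
tool_rot: [0.0, 0.509, 0.861, 0.0]
contact_force: [0.1, 0.0, -1.8]
gripper_width: 0.153
grasp_force: 58.4
(array([-0.367 ,  0.0671,  0.    ]), array([ 1.000e-04, -0.000e+00,  3.358e-01]))
```

```bash
python3 -m inch '[{"dx":-0.018,"dy":0.0035,"dz":0,"rx":0,"ry":0,"rz":0.017},{"dx":-0.055,"dy":0.01,"dz":0,"rx":0,"ry":0,"rz":0.05},{"dx":-0.1,"dy":0.018,"dz":0,"rx":0,"ry":0,"rz":0.09},{"dx":-0.145,"dy":0.0265,"dz":0,"rx":0,"ry":0,"rz":0.133},{"dx":-0.18,"dy":0.033,"dz":0,"rx":0,"ry":0,"rz":0.165}]';python3 - <<'E'
from h import *
print(plan([.612,-.029,.0405],down(0)))
E
```

```text
time: 5.45
tool_pos: [0.5174, 0.0865, 0.0408]
tool_rot: [0.0, 0.613, 0.79, -0.0]
contact_force: [-0.3, 1.1, -0.9]
gripper_width: 0.152
grasp_force: 58.4
(array([-0.1692,  0.0785,  0.0006]), array([0.0003, 0.0004, 0.168 ]))
```

```bash
python3 -m inch '[{"dx":-0.035,"dy":0.016,"dz":0,"rx":0,"ry":0,"rz":0.034},{"dx":-0.08,"dy":0.037,"dz":0,"rx":0,"ry":0,"rz":0.08},{"dx":-0.125,"dy":0.058,"dz":0,"rx":0,"ry":0,"rz":0.125},{"dx":-0.155,"dy":0.072,"dz":0,"rx":0,"ry":0,"rz":0.155},{"dx":-0.169,"dy":0.0785,"dz":0,"rx":0,"ry":0,"rz":0.168}]';python3 - <<'E'
from h import *
print(plan([.612,-.029,.031],down(0)))
a=optics.grab_frame('scene')[:,:,::-1]; b=optics.grab_frame('top')[:,:,::-1]
A=cv2.resize(a[120:280,150:350],(500,400));B=cv2.resize(b[100:260,200:320],(300,400));cv2.imwrite('pics/p1.png',np.hstack([A,B]))
E
```

```text
time: 5.95
tool_pos: [0.6124, -0.0289, 0.0408]
tool_rot: [0.0, 0.707, 0.707, -0.0]
contact_force: [0.0, -0.4, -1.9]
gripper_width: 0.153
grasp_force: 58.6
(array([-0.0001, -0.0006,  0.0122]), array([0.0004, 0.0004, 0.0001]))
```

View pics/p1.png

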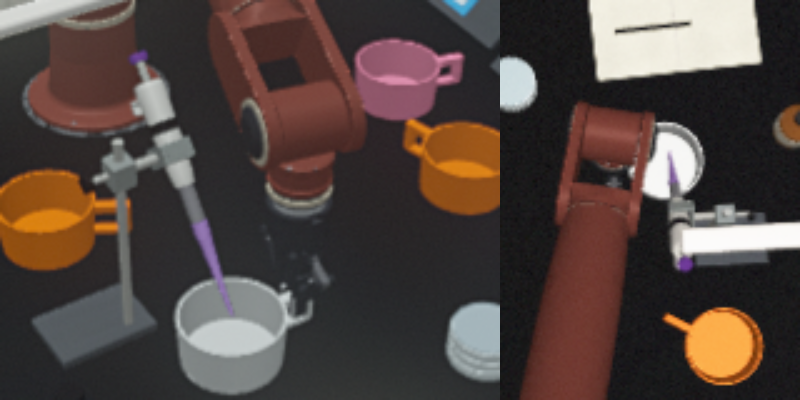

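```bash
python3 -m inch '[{"dx":0,"dy":0,"dz":0.005,"rx":0,"ry":0,"rz":0},{"dx":0,"dy":0,"dz":0.009,"rx":0,"ry":0,"rz":0},{"dx":0,"dy":0,"dz":0.0115,"rx":0,"ry":0,"rz":0},{"dx":0,"dy":0,"dz":0.0115,"rx":0,"ry":0,"rz":0}]'; python3 -m inch '[{"dx":0,"dy":0,"dz":0,"rx":0,"ry":0,"rz":0},{"dx":0,"dy":0,"dz":0,"rx":0,"ry":0,"rz":0},{"dx":0,"dy":0,"dz":0,"rx":0,"ry":0,"rz":0},{"dx":0,"dy":0,"dz":0,"rx":0,"ry":0,"rz":0},{"dx":0,"dy":0,"dz":0,"rx":0,"ry":0,"rz":0}]' 1
```

```text
time: 6.45
tool_pos: [0.6103, -0.0249, 0.032]
tool_rot: [-0.0, 0.705, 0.709, -0.0]
contact_force: [-1.4, 0.5, 0.6]
gripper_width: 0.152
grasp_force: 59.0
time: 6.95
tool_pos: [0.611, -0.026, 0.0317]
tool_rot: [0.0, 0.706, 0.709, 0.0]
contact_force: [0.5, 0.9, -0.3]
gripper_width: 0.982
grasp_force: 0.0
```

```bash
python3 -m inch '[{"dx":0,"dy":0,"dz":-0.04,"rx":0,"ry":0,"rz":0},{"dx":0,"dy":0,"dz":-0.1,"rx":0,"ry":0,"rz":0},{"dx":0,"dy":0,"dz":-0.16,"rx":0,"ry":0,"rz":0},{"dx":0,"dy":0,"dz":-0.21,"rx":0,"ry":0,"rz":0}]';cat >> h.py <<'E'
def press(psi=2.):
    p=np.radians(psi);e=np.array([np.cos(p),np.sin(p),0]);k=np.array([0,0,1.]);s,c=np.sin(np.radians(40)),np.cos(np.radians(40))
    z=e*s-k*c;y=e*c+k*s;return Ro.from_matrix(np.c_[np.cross(y,z),y,z])
E
python3 - <<'E'
from h import *
print(plan([.36,.06,.40],press()))
S=optics.camera_info('scene');T=optics.camera_info('top')
a=optics.grab_frame('scene')
t=optics.grab_frame('top')
for c,im in(('scene',a),('top',t)):
    h=cv2.cvtColor(im,cv2.COLOR_RGB2HSV);m=((h[:,:,1]<60)&(h[:,:,2]>95)).astype(np.uint8)
    b=[x['bbox'] for x in nets.boxes_of(c,'beaker')];print(c,np.round(b,1).tolist(), proj(optics.camera_info(c),[.611,-.115,.034]))
    cv2.imwrite(f'pics/{c}2.png',im[:,:,::-1])
E
```

```text
time: 7.35
tool_pos: [0.6114, -0.0261, 0.2027]
tool_rot: [0.001, 0.706, 0.709, 0.001]
contact_force: [0.3, -0.0, 1.1]
gripper_width: 1.001
grasp_force: 0.0
(array([ 0.1089, -0.3132, -0.2474]), array([-0.4639,  0.0074, -0.0195]))
scene [[315.5, 152.6, 40.7, 32.1], [331.8, 188.4, 46.3, 37.5], [173.8, 208.3, 41.9, 42.6], [247.6, 258.5, 54.6, 49.3]] [243.03635581 255.05391719]
top [[284.4, 238.3, 38.6, 30.5], [157.9, 198.1, 33.2, 37.9], [264.9, 162.8, 32.8, 30.5], [143.2, 250.4, 42.7, 33.7], [271.3, 191.2, 4.2, 34.5]] [264.618011   165.20023755]
```

```bash
python3 -m inch '[{"dx":0.1089,"dy":-0.3132,"dz":-0.2474,"rx":-0.464,"ry":0.007,"rz":-0.02},{"dx":0.1089,"dy":-0.3132,"dz":-0.2474,"rx":-0.464,"ry":0.007,"rz":-0.02},{"dx":0.1089,"dy":-0.3132,"dz":-0.2474,"rx":-0.464,"ry":0.007,"rz":-0.02},{"dx":0.1089,"dy":-0.3132,"dz":-0.2474,"rx":-0.464,"ry":0.007,"rz":-0.02},{"dx":0.1089,"dy":-0.3132,"dz":-0.2474,"rx":-0.464,"ry":0.007,"rz":-0.02}]' -1;python3 - <<'E'
from h import *
print(plan([.36,.06,.40],press()))
E
```

```text
time: 8.05
tool_pos: [0.4576, 0.0265, 0.3207]
tool_rot: [0.203, 0.666, 0.686, 0.211]
contact_force: [-1.2, -0.8, 1.0]
gripper_width: 0.143
grasp_force: 0.0
(array([ 0.0459, -0.0443, -0.1496]), array([-0.0684,  0.0004, -0.003 ]))
```

```bash
python3 -m inch '[{"dx":0.0459,"dy":-0.0443,"dz":-0.1496,"rx":-0.068,"ry":0,"rz":-0.003},{"dx":0.0459,"dy":-0.0443,"dz":-0.1496,"rx":-0.068,"ry":0,"rz":-0.003},{"dx":0.0459,"dy":-0.0443,"dz":-0.1496,"rx":-0.068,"ry":0,"rz":-0.003},{"dx":0.0459,"dy":-0.0443,"dz":-0.1496,"rx":-0.068,"ry":0,"rz":-0.003}]';python3 - <<'E'
from h import *
print(state()['gripper_width'],state()['joint_pos'])
# refine the stand: fit yaw and foot to violet blobs in both fixed views, with given geometry
from scipy.optimize import least_squares
C={c:optics.camera_info(c) for c in('scene','top')}
obs=[('scene',(204.8,141.8),'b'),('top',(273.7,205.5),'b'),('scene',(242.7,247),'t'),('top',(267.3,160),'t')]
L={'b':[-.077,.07,.337],'t':[.1286,.07,.092]}
def w(p,l): c,s=np.cos(p[2]),np.sin(p[2]);x,y,z=L[l];return [p[0]+c*x-s*y,p[1]+s*x+c*y,z]
f=lambda p:np.concatenate([proj(C[c],w(p,l))-o for c,o,l in obs])
r=least_squares(f,[.5,-.2,0]);print(r.x,np.degrees(r.x[2]),r.fun.round(1),'button',w(r.x,'b'),'tip',w(r.x,'t'))
B=np.array(w(r.x,'b'));R=press(np.degrees(r.x[2]));print(plan(B-.07*R.as_matrix()[:,2],R))
E
```

```text
time: 8.45
tool_pos: [0.4064, 0.074, 0.4157]
tool_rot: [0.23, 0.657, 0.679, 0.232]
contact_force: [0.0, -0.3, 0.6]
gripper_width: 0.002
grasp_force: 0.0
0.0018845381438141822 [-0.01616079 -1.00939022  2.14489663  0.02331003  1.33990912 -0.04723952]
[ 0.502245   -0.20035045  0.02527424] 1.4481072258191319 [ 0.1 -0.6  0.4 -0.2  0.1 -1.   0.6 -1. ] button [np.float64(0.4235005804423282), np.float64(-0.13231871775980097), 0.337] tip [np.float64(0.6290349166180665), np.float64(-0.12712288743168065), 0.092]
(array([-2.578e-01, -5.430e-02, -1.000e-04]), array([-0.0211,  0.0019,  0.0063]))
```

```bash
cat > pl.py <<'E'
from h import *
import sys
B=np.array([.4235,-.1323,.337]);R=press(1.6);z=R.as_matrix()[:,2]
s=state();rel=np.array(s['tool_pos'])-B
print('q',np.round(s['joint_pos'],3),'standoff',(-rel@z).round(4),'lat(x,y tool)',R.inv().apply(rel)[:2].round(4))
off,dy=map(float,sys.argv[1:3]);print(plan(B-off*z+[0,dy,0],R))
E
python3 pl.py .045 .15
```

```text
q [-0.016 -1.009  2.145  0.023  1.34  -0.047] standoff 0.0676 lat(x,y tool) [0.2067 0.0419]
(array([-0.0704, -0.0479,  0.0335]), array([-0.0211,  0.003 ,  0.0049]))
```

```bash
python3 -m inch '[{"dx":-0.0704,"dy":-0.0479,"dz":0.0335,"rx":-0.021,"ry":0.003,"rz":0.005},{"dx":-0.0704,"dy":-0.0479,"dz":0.0335,"rx":-0.021,"ry":0.003,"rz":0.005},{"dx":-0.0704,"dy":-0.0479,"dz":0.0335,"rx":-0.021,"ry":0.003,"rz":0.005},{"dx":-0.0704,"dy":-0.0479,"dz":0.0335,"rx":-0.021,"ry":0.003,"rz":0.005}]';python3 pl.py .045 0
```

```text
time: 8.85
tool_pos: [0.4276, 0.0171, 0.3745]
tool_rot: [0.23, 0.66, 0.675, 0.236]
contact_force: [0.5, -0.3, 0.7]
gripper_width: 0.0
grasp_force: 0.0
q [-0.246 -1.009  2.215  0.174  1.286 -0.261] standoff 0.0234 lat(x,y tool) [0.1493 0.0305]
(array([-0.1868, -0.0381, -0.0256]), array([-0.0178,  0.0014, -0.0027]))
```

```bash
cat > kin.py <<'E'
from h import *
from scipy.optimize import least_squares
def fk(q,p):
    h,l1,l2,d,o,a=p;Y=lambda t:Ro.from_euler('y',t);Z=lambda t:Ro.from_euler('z',t)
    R=Z(q[0]);P=np.array([0,0,h])+R.apply([a,0,0]);R=R*Y(q[1]);P=P+R.apply([0,0,l1]);R=R*Y(q[2]);P=P+R.apply([o,0,l2]);R=R*Z(q[3])*Y(q[4]);P=P+R.apply([0,0,d]);return P,R*Z(q[5])
D=[([-1.443,.053,1.613,0,1.476,-.119],[.153,-.606,.231]),([-.01616,-1.00939,2.1449,.02331,1.33991,-.04724],[.4064,.074,.4157])]
s=state();D.append((s['joint_pos'],s['tool_pos']))
r=least_squares(lambda p:np.concatenate([fk(q,p)[0]-x for q,x in D]+[[.01*p[4],.01*p[5]]]),[.35,.45,.45,.25,0,0])
P0=r.x
if __name__=='__main__':
    print(P0.round(4),r.fun.round(4));Rf=fk(s['joint_pos'],P0)[1]
    K=Rf.inv()*rot();print('tool offset',K.as_rotvec())
    B=np.array([.4235,-.1323,.337]);lo=np.array([-3,-1.005,.07,-1.02,.1,-3.1]);hi=np.array([3,2.2,2.57,4.1,2.6,3.1])
    for tilt in (40,35,30,25):
      for off in (.05,.03,.01,0,-.022):
        p=np.radians(1.6);e=np.array([np.cos(p),np.sin(p),0]);z40=e*np.sin(.698)-np.array([0,0,np.cos(.698)])
        t=np.radians(tilt);z=e*np.sin(t)-np.array([0,0,np.cos(t)]);tgt=B-off*z40
        f=lambda q:np.concatenate([fk(q,P0)[0]-tgt,(fk(q,P0)[1].apply([0,0,1])-z)*.3,[1e-6*q[5]]])
        b=least_squares(f,np.clip(s['joint_pos'],lo+.01,hi-.01),bounds=(lo,hi));print(tilt,off,np.round(b.x,2),np.linalg.norm(b.fun[:3]).round(4),np.linalg.norm(b.fun[3:6]/.3).round(3))
E
python3 kin.py
```

```text
[ 0.3613  0.702   0.6698  0.778  -0.0104 -0.084 ] [-0.0739 -0.0095 -0.     -0.0008 -0.0629 -0.0003  0.0018  0.0084  0.0003
 -0.0001 -0.0008]
tool offset [-4.93259093e-16 -3.08286933e-17  1.57079633e+00]
40 0.05 [ 0.95 -1.    2.16 -0.54  1.67 -3.03] 0.0161 0.138
40 0.03 [ 1.01 -1.    2.19 -0.56  1.67  1.85] 0.016 0.138
40 0.01 [ 1.07 -1.    2.22 -0.59  1.67 -0.28] 0.0159 0.137
40 0 [ 1.11 -1.    2.23 -0.6   1.68 -0.54] 0.0159 0.137
40 -0.022 [ 1.2  -1.    2.27 -0.63  1.7   0.3 ] 0.0159 0.137
35 0.05 [ 1.27 -1.    2.13 -0.59  1.85  0.24] 0.0111 0.092
35 0.03 [-1.85 -0.66  2.12  0.6   1.83  0.  ] 0.0 0.0
35 0.01 [-1.77 -0.67  2.15  0.61  1.77 -0.  ] 0.0 0.0
35 0 [-1.73 -0.67  2.16  0.61  1.74 -0.  ] 0.0 0.0
35 -0.022 [-1.63 -0.68  2.19  0.61  1.67 -0.  ] 0.0 0.0
30 0.05 [-1.55 -0.66  2.05  0.53  1.73 -0.  ] 0.0 0.0
30 0.03 [-1.46 -0.66  2.07  0.52  1.67  0.  ] 0.0 0.0
30 0.01 [-1.38 -0.66  2.09  0.52  1.61  0.  ] 0.0 0.0
30 0 [-1.33 -0.66  2.1   0.51  1.58  0.  ] 0.0 0.0
30 -0.022 [-1.24 -0.66  2.13  0.5   1.51  0.  ] 0.0 0.0
25 0.05 [-1.16 -0.63  1.99  0.4   1.61 -0.  ] 0.0 0.0
25 0.03 [-1.08 -0.63  2.01  0.39  1.55 -0.  ] 0.0 0.0
25 0.01 [-1.01 -0.62  2.03  0.37  1.51  0.  ] 0.0 0.0
25 0 [-0.98 -0.62  2.04  0.37  1.48 -0.  ] 0.0 0.0
25 -0.022 [-0.91 -0.61  2.06  0.35  1.43 -0.  ] 0.0 0.0
```

```bash
sed -i 's/h,l1,l2,d,o,a=p/h,l1,l2,d,o,a,b=p/; s/R.apply(\[a,0,0\])/R.apply([a,b,0])/; s/.25,0,0\])/.25,0,0,.07])/; s/.01\*p\[5\]/.03*p[5]/' kin.py; python3 kin.py
```

```text
[0.2359 0.4241 0.6088 0.2784 0.0926 0.001  0.0744] [-0.0001 -0.     -0.     -0.0001  0.0001 -0.0001  0.0001 -0.      0.0001
  0.0009  0.    ]
tool offset [-4.93259093e-16 -3.08286933e-17  1.57079633e+00]
40 0.05 [-0.87 -1.    2.22  0.53  1.47  0.25] 0.0019 0.005
40 0.03 [-0.83 -0.99  2.24  0.52  1.42 -0.06] 0.0 0.0
40 0.01 [-0.8  -0.96  2.25  0.5   1.36 -0.2 ] 0.0 0.0
40 0 [-0.78 -0.94  2.26  0.5   1.33 -0.  ] 0.0 0.0
40 -0.022 [-0.74 -0.9   2.27  0.49  1.27 -0.02] 0.0 0.0
35 0.05 [-0.82 -0.95  2.17  0.44  1.49 -0.07] 0.0 0.0
35 0.03 [-0.78 -0.92  2.19  0.43  1.44 -0.08] 0.0 0.0
35 0.01 [-0.75 -0.89  2.2   0.42  1.39 -0.07] 0.0 0.0
35 0 [-0.73 -0.88  2.2   0.42  1.36 -0.12] 0.0 0.0
35 -0.022 [-0.7  -0.84  2.21  0.41  1.31  0.  ] 0.0 0.0
30 0.05 [-0.76 -0.89  2.12  0.36  1.52  0.  ] 0.0 0.0
30 0.03 [-0.73 -0.86  2.14  0.35  1.47  0.  ] 0.0 0.0
30 0.01 [-0.7  -0.83  2.15  0.34  1.43  0.  ] 0.0 0.0
30 0 [-0.68 -0.81  2.15  0.34  1.4  -0.  ] 0.0 0.0
30 -0.022 [-0.66 -0.78  2.16  0.33  1.35 -0.  ] 0.0 0.0
25 0.05 [-0.71 -0.82  2.07  0.29  1.56  0.  ] 0.0 0.0
25 0.03 [-0.68 -0.8   2.09  0.28  1.51  0.07] 0.0 0.0
25 0.01 [-0.65 -0.77  2.1   0.27  1.47 -0.  ] 0.0 0.0
25 0 [-0.64 -0.75  2.1   0.27  1.45  0.  ] 0.0 0.0
25 -0.022 [-0.62 -0.71  2.11  0.26  1.4   0.  ] 0.0 0.0
```

```bash
python3 pl.py .03 .06
```

```text
q [-0.246 -1.009  2.215  0.174  1.286 -0.261] standoff 0.0234 lat(x,y tool) [0.1493 0.0305]
(array([-0.1118, -0.0362, -0.0057]), array([-0.0178,  0.0014, -0.0027]))
```

```bash
python3 -m inch '[{"dx":-0.1118,"dy":-0.0362,"dz":-0.0057,"rx":-0.0178,"ry":0.0014,"rz":-0.0027},{"dx":-0.1118,"dy":-0.0362,"dz":-0.0057,"rx":-0.0178,"ry":0.0014,"rz":-0.0027},{"dx":-0.1118,"dy":-0.0362,"dz":-0.0057,"rx":-0.0178,"ry":0.0014,"rz":-0.0027},{"dx":-0.1118,"dy":-0.0362,"dz":-0.0057,"rx":-0.0178,"ry":0.0014,"rz":-0.0027}]';python3 pl.py .03 0
```

```text
time: 9.25
tool_pos: [0.4199, -0.0794, 0.3653]
tool_rot: [0.235, 0.656, 0.674, 0.244]
contact_force: [0.8, -0.1, -0.3]
gripper_width: 0.002
grasp_force: 0.0
q [-0.631 -1.01   2.236  0.413  1.356 -0.63 ] standoff 0.023 lat(x,y tool) [0.053  0.0166]
(array([-0.0663, -0.0207, -0.0087]), array([-0.0047, -0.0014, -0.0012]))
```

```bash
python3 -m inch '[{"dx":-0.0663,"dy":-0.0207,"dz":0.001,"rx":-0.0047,"ry":-0.0014,"rz":-0.0012},{"dx":-0.0663,"dy":-0.0207,"dz":0.001,"rx":-0.0047,"ry":-0.0014,"rz":-0.0012},{"dx":-0.0663,"dy":-0.0207,"dz":0.001,"rx":-0.0047,"ry":-0.0014,"rz":-0.0012}]';python3 pl.py .02 0; python3 - <<'E'
from h import *
a=optics.grab_frame('scene')[:,:,::-1];cv2.imwrite('pics/s3.png',cv2.resize(a[90:230,150:290],(560,560),interpolation=cv2.INTER_CUBIC))
print(proj(optics.camera_info('scene'),state()['tool_pos']))
E
```

```text
time: 9.55
tool_pos: [0.4099, -0.1309, 0.3539]
tool_rot: [0.238, 0.654, 0.675, 0.246]
contact_force: [1.2, -0.3, -0.2]
gripper_width: 0.001
grasp_force: 0.0
q [-0.816 -0.976  2.243  0.512  1.394 -0.814] standoff 0.0217 lat(x,y tool) [0.0018 0.0005]
(array([-0.0023, -0.0006,  0.0021]), array([-0.0002, -0.002 ,  0.002 ]))
[203.28697118 133.60043093]
```

View pics/s3.png

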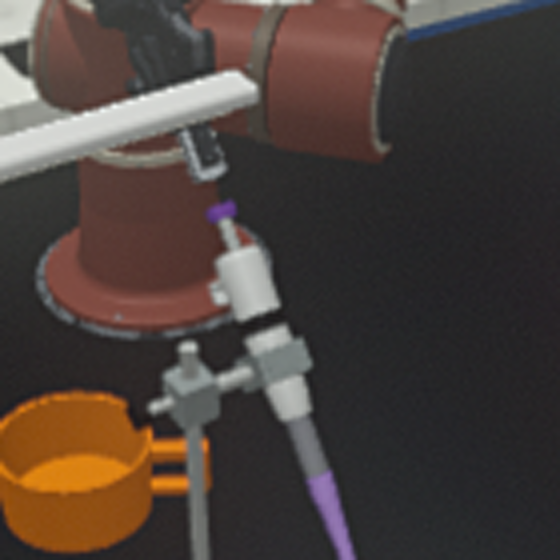

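```bash
python3 -m inch '[{"dx":-0.002,"dy":0,"dz":0.01,"rx":0,"ry":0,"rz":0},{"dx":-0.002,"dy":0,"dz":0.02,"rx":0,"ry":0,"rz":0},{"dx":-0.002,"dy":0,"dz":0.03,"rx":0,"ry":0,"rz":0},{"dx":-0.002,"dy":0,"dz":0.036,"rx":0,"ry":0,"rz":0},{"dx":-0.002,"dy":0,"dz":0.036,"rx":0,"ry":0,"rz":0}]';cat > f.py <<'E'
from h import *
B=np.array([.4235,-.1323,.337]);R=press(1.6);z=R.as_matrix()[:,2];s=state()
print('depth mm',1000*((s['tool_pos']-B)@z),'axial',-np.dot(s['contact_force'],z))
E
python3 f.py
```

```text
time: 10.1
tool_pos: [0.4287, -0.1313, 0.3317]
tool_rot: [0.238, 0.653, 0.676, 0.246]
contact_force: [-2.8, 0.6, 4.0]
gripper_width: -0.004
grasp_force: 1.9
depth mm 7.410277000652991 axial 4.865156025773563
```

```bash
python3 -m inch '[{"dx":0,"dy":0,"dz":0.003,"rx":0,"ry":0,"rz":0},{"dx":0,"dy":0,"dz":0.005,"rx":0,"ry":0,"rz":0},{"dx":0,"dy":0,"dz":0.007,"rx":0,"ry":0,"rz":0},{"dx":0,"dy":0,"dz":0.007,"rx":0,"ry":0,"rz":0}]';python3 f.py
```

```text
time: 10.5
tool_pos: [0.4319, -0.1322, 0.3291]
tool_rot: [0.239, 0.653, 0.675, 0.246]
contact_force: [-5.8, 2.6, 7.1]
gripper_width: 0.003
grasp_force: 4.5
depth mm 11.49761429617641 axial 9.131288109764855
```

```bash
python3 -m inch '[{"dx":0,"dy":0,"dz":0.002,"rx":0,"ry":0,"rz":0},{"dx":0,"dy":0,"dz":0.004,"rx":0,"ry":0,"rz":0},{"dx":0,"dy":0,"dz":0.004,"rx":0,"ry":0,"rz":0}]';python3 f.py
```

```text
time: 10.8
tool_pos: [0.4339, -0.1322, 0.3271]
tool_rot: [0.239, 0.653, 0.675, 0.246]
contact_force: [-7.2, 2.0, 7.2]
gripper_width: -0.003
grasp_force: 5.3
depth mm 14.278824515310905 axial 10.111778732662126
```

```bash
python3 -m inch '[{"dx":0,"dy":0,"dz":0.002,"rx":0,"ry":0,"rz":0},{"dx":0,"dy":0,"dz":0.004,"rx":0,"ry":0,"rz":0},{"dx":0,"dy":0,"dz":0.005,"rx":0,"ry":0,"rz":0},{"dx":0,"dy":0,"dz":0.005,"rx":0,"ry":0,"rz":0}]';python3 f.py
```

```text
time: 11.2
tool_pos: [0.4365, -0.1322, 0.3245]
tool_rot: [0.239, 0.653, 0.675, 0.246]
contact_force: [-9.5, 2.6, 9.1]
gripper_width: -0.0
grasp_force: 6.3
depth mm 17.89646406975616 axial 13.058905417419767
```

```bash
python3 -m inch '[{"dx":0,"dy":0,"dz":0.0015,"rx":0,"ry":0,"rz":0},{"dx":0,"dy":0,"dz":0.0025,"rx":0,"ry":0,"rz":0},{"dx":0,"dy":0,"dz":0.0025,"rx":0,"ry":0,"rz":0}]';python3 f.py
```

```text
time: 11.5
tool_pos: [0.4378, -0.1322, 0.3232]
tool_rot: [0.24, 0.653, 0.675, 0.246]
contact_force: [-10.0, 2.7, 9.2]
gripper_width: -0.007
grasp_force: 6.9
depth mm 19.731205774440806 axial 13.39251666042016
```

```bash
python3 -m inch '[{"dx":0,"dy":0,"dz":0.001,"rx":0,"ry":0,"rz":0},{"dx":0,"dy":0,"dz":0.002,"rx":0,"ry":0,"rz":0},{"dx":0,"dy":0,"dz":0.002,"rx":0,"ry":0,"rz":0}]';python3 f.py
```

```text
time: 11.8
tool_pos: [0.4388, -0.1322, 0.3224]
tool_rot: [0.24, 0.653, 0.675, 0.246]
contact_force: [-9.7, 2.0, 10.4]
gripper_width: -0.0
grasp_force: 7.3
depth mm 21.040666597653182 axial 14.13262120030706
```

```bash
python3 -m inch '[{"dx":0,"dy":0,"dz":0.001,"rx":0,"ry":0,"rz":0},{"dx":0,"dy":0,"dz":0.002,"rx":0,"ry":0,"rz":0},{"dx":0,"dy":0,"dz":0.002,"rx":0,"ry":0,"rz":0}]';python3 f.py
```

```text
time: 12.1
tool_pos: [0.4398, -0.1325, 0.3229]
tool_rot: [0.241, 0.652, 0.675, 0.245]
contact_force: [-16.6, 2.4, 15.2]
gripper_width: -0.0
grasp_force: 10.9
depth mm 21.2848507120341 axial 22.26742331853805
```

```bash
python3 -m inch '[{"dx":0,"dy":0,"dz":0.0006,"rx":0,"ry":0,"rz":0},{"dx":0,"dy":0,"dz":0.0006,"rx":0,"ry":0,"rz":0},{"dx":0,"dy":0,"dz":0.0006,"rx":0,"ry":0,"rz":0}]';python3 f.py; python3 - <<'E'
from h import *
a=optics.grab_frame('scene')[:,:,::-1]; b=optics.grab_frame('top')[:,:,::-1]
A=cv2.resize(a[120:280,150:350],(500,400));B=cv2.resize(b[100:260,200:320],(300,400));cv2.imwrite('pics/p4.png',np.hstack([A,B]))
E
```

```text
time: 12.4
tool_pos: [0.4401, -0.1325, 0.3231]
tool_rot: [0.241, 0.652, 0.675, 0.245]
contact_force: [-17.3, 2.3, 15.7]
gripper_width: -0.002
grasp_force: 11.8
depth mm 21.339226473394064 axial 23.056166754984314
```

View pics/p4.png

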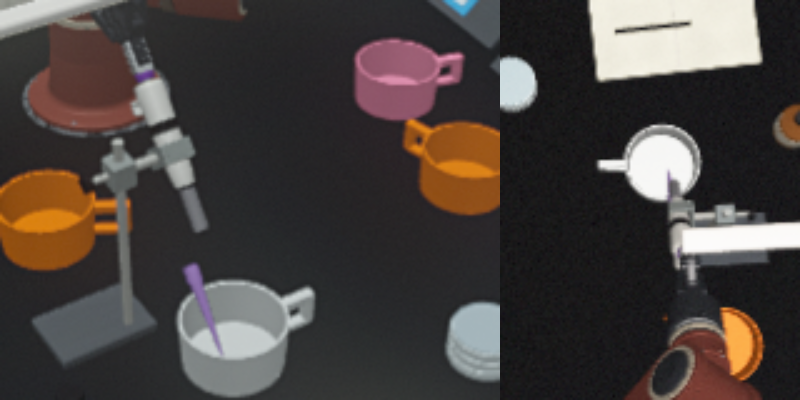

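```bash
python3 -m inch '[{"dx":0,"dy":0,"dz":-0.01,"rx":0,"ry":0,"rz":0},{"dx":0,"dy":0,"dz":-0.022,"rx":0,"ry":0,"rz":0},{"dx":0,"dy":0,"dz":-0.036,"rx":0,"ry":0,"rz":0},{"dx":0,"dy":0,"dz":-0.054,"rx":0,"ry":0,"rz":0},{"dx":0,"dy":0,"dz":-0.054,"rx":0,"ry":0,"rz":0}]'; python3 -m inch '[{"dx":0,"dy":0,"dz":0,"rx":0,"ry":0,"rz":0},{"dx":0,"dy":0,"dz":0,"rx":0,"ry":0,"rz":0},{"dx":0,"dy":0,"dz":0,"rx":0,"ry":0,"rz":0}]';python3 f.py; python3 - <<'E'
from h import *
S=optics.camera_info('scene');T=optics.camera_info('top')
a=optics.grab_frame('scene')[:,:,::-1]; b=optics.grab_frame('top')[:,:,::-1]
h=cv2.cvtColor(np.ascontiguousarray(a),cv2.COLOR_BGR2HSV);m=cv2.inRange(h,(125,60,50),(160,255,255))
for x0,y0,x1,y1 in [(195,130,215,152),(215,215,265,275)]:
    ys,xs=np.where(m[y0:y1,x0:x1]);print(len(xs),xs.mean()+x0,ys.mean()+y0,ys.min()+y0,ys.max()+y0)
A=cv2.resize(a[120:280,150:350],(500,400));B=cv2.resize(b[100:260,200:320],(300,400));cv2.imwrite('pics/p5.png',np.hstack([A,B]))
E
```

```text
time: 13.0
tool_pos: [0.4121, -0.1336, 0.3521]
tool_rot: [0.24, 0.654, 0.675, 0.245]
contact_force: [0.7, 0.0, 0.6]
gripper_width: -0.001
grasp_force: 0.0
time: 13.3
tool_pos: [0.4124, -0.1326, 0.3496]
tool_rot: [0.237, 0.654, 0.675, 0.246]
contact_force: [-0.2, 1.1, 0.4]
gripper_width: -0.005
grasp_force: 0.0
depth mm -16.792923285469765 axial 0.3993573213357339
32 204.90625 142.3125 140 145
132 229.31060606060606 236.5681818181818 225 258
```

View pics/p5.png

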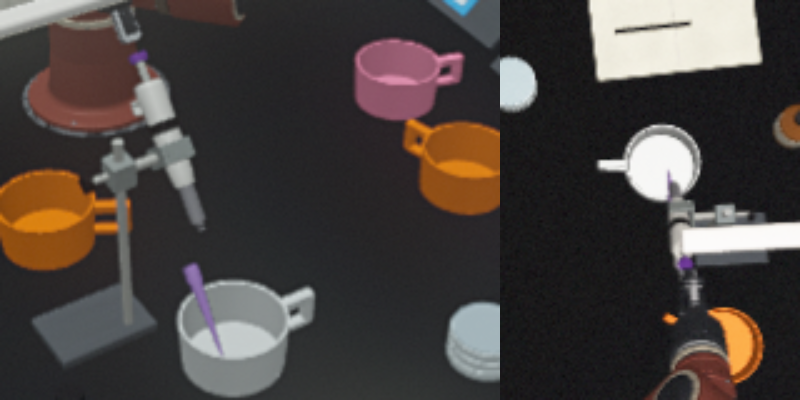

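```bash
python3 - <<'E'
from h import *
S=optics.camera_info('scene');T=optics.camera_info('top')
p=onplane(S,238.8,262.5,.006);o,d=ray(S,227,227)
# rim-end point at 115 mm from p along ray
t=np.roots([1,2*d@(o-p),(o-p)@(o-p)-.115**2]);print('point',p)
for k in t: q=o+d*k.real;print('rim end',q,'mid',(p+q)/2,k)
i=lambda u,v:(200+(u-500)*.4,100+v*.4)
print('beaker',onplane(T,*i(662,163),.068), 'pt',onplane(T,*i(668,172),.006))
E
```

```text
point [ 0.60750341 -0.12756625  0.006     ]
rim end [ 0.51393259 -0.11458616  0.07158216] mid [ 0.560718   -0.12107621  0.03879108] 1.5196622885830036
rim end [ 0.54394369 -0.1310924   0.10177437] mid [ 0.57572355 -0.12932933  0.05388718] 1.4740038583865327
beaker [ 0.60609726 -0.11428291  0.068     ] pt [ 0.59855406 -0.12751747  0.006     ]
```

```bash
python3 -c "
from plant import ticket
print(ticket.job_done())"
```

```text
the job is handed in; nothing more can be done
None
```

The job is handed in, with no verdict returned: the tip was thrown off and leans at rest in the upright beaker, its middle about 35 mm from the beaker's axis; the button is back up, and the arm touches nothing.

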